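Find the castor that binds

TASK

Three alike castors, each at its own height, for the serving stand are waiting wheel up in the wooden holder, and one of them binds. With the castors still in the holder, stroke each wheel with a fingertip so that it turns by at least 30 degrees, pressing lightly (about 8 N, never 30), and feel its drag: two run almost without force, the binding one takes about 3 N at the tread. Then lift only the binding castor out by its fork and put it in the wooden crate, leaving the two free-running ones seated in the holder and everything else where it is.

Things in the scene. Friction and masses are not known exactly. Their poses are not given: they have to be found in the camera images.
- right_top (a point): Lowest place for the tread top of the castor wheel in the socket at -120 mm (holder's -y end): the castor's threaded stud is set so that the tread top really stands 0 to 14 mm straight above this point; not measured, so feel down for it. Fixed to the holder. x along the axle, y the way the wheel's top runs. Wheel 60 mm in diameter, 24 mm wide, axle 30 mm below its tread top. A stroke of 20 mm along y is 38 degrees.
- middle_top (a point): Lowest place for the tread top of the castor wheel in the socket at 0: the castor's threaded stud is set so that the tread top really stands 0 to 14 mm straight above this point; not measured, so feel down for it. Fixed to the holder. x along the axle, y the way the wheel's top runs. Wheel 60 mm in diameter, 24 mm wide, axle 30 mm below its tread top. A stroke of 20 mm along y is 38 degrees.
- left_top (a point): Lowest place for the tread top of the castor wheel in the socket at +120 mm (holder's +y end): the castor's threaded stud is set so that the tread top really stands 0 to 14 mm straight above this point; not measured, so feel down for it. Fixed to the holder. x along the axle, y the way the wheel's top runs. Wheel 60 mm in diameter, 24 mm wide, axle 30 mm below its tread top. A stroke of 20 mm along y is 38 degrees.
- holder_top (a point): Centre of the top of the fixed hardwood block, 100 (x) by 360 mm (y), top 43 to 55 mm above the table. Castors every 120 mm along y, 0.25 kg: 22 mm square plug 38 mm deep in its socket (rocks: 3 mm at the wheel), plate on the block, stud, flat fork cheeks 40 mm over their outsides (x), 28 mm wide (y), from 37 mm below the axle to 10 mm above. Pinch the cheeks along x at axle height to lift.
- crate_in (a point): Repair crate: open wooden box fixed to the table, 200 x 200 mm outside, walls 8 mm thick, rim 70 mm above the table. This point is the centre of its inner floor, 8 mm above the table (rim 62 mm above this point); x and y run along its sides.
- spanner: Spanner lying on the table, about 160 mm long. Origin at its underside. A bystander: leave it where it is.
- driver: Screwdriver lying on the table, about 200 mm long. Origin at its underside. A bystander: leave it where it is.
- tin: Steel tin, 56 mm in diameter, 50 mm tall, standing. Origin at its underside. A bystander: leave it where it is.
- tumbler1: Glass tumbler, 72 mm in diameter, 95 mm tall. Origin at its underside. A bystander: leave it where it is.
- tumbler2: Glass tumbler, 72 mm in diameter, 95 mm tall. Origin at its underside. A bystander: leave it where it is.
- pitcher: Blue glass pitcher with a handle, 124 mm in diameter, 190 mm tall. Origin at its underside. A bystander: leave it where it is.
- pot: Terracotta pot with a succulent, 100 mm in diameter, about 125 mm tall. Origin at its underside. A bystander: leave it where it is.

How it is judged:
By the outcome, as a careful person would: the job done as asked, in the order asked, and still so for the second after the job is handed in, with the robot touching nothing.
It also fails if it takes over 70 s, if anything falls off the work surface, if the arm or the gripper's body presses on something with over 40 N, if the wrist force passes 120 N, or if a joint passes its speed limit or range.

ROBOT

A 6-joint arm with a two-finger parallel gripper is mounted at the origin on the work surface. World frame = base frame: x ahead of the robot, y to its left, z up, the work surface at z = 0. Lengths are in m, angles in rad, forces in N, time in s.
With the tool pointing down it reaches from about 0.375 to 0.975 m from the base axis. Payload 3.8 kg.
Tool frame: the origin (TCP) lies on the centre line of the jaws, within the pads' length; the fingertips stand 14 mm ahead of it and the grasp point (between the pads) lies 5 mm behind it; z points along the fingers, y is the line along which they close (so a half turn about z gives the same grasp; the last joint's range is limited). The gripper opens to 85 mm and grips with 20 to 120 N. Pads are 22 mm wide; open, the fingers measure 114 mm over their backs; the gripper's body (76 mm by 85 mm) begins 54 mm behind the grasp point. The pads swing forward as they close: fully open they stand 13 mm farther back than shut.
Start: joints at [-1.222, 0.264, 1.604, -0, 1.274, -0.037], TCP at [0.254, -0.625, 0.245] pointing down, gripper open.
Joint ranges: [-2.63, 2.63], [-0.94, 2.18], [0.31, 2.57], [-1.31, 4.45], [0, 2.66], [-2.55, 2.55]. Speed limits (rad/s): [2.57, 2.57, 3.14, 3.14, 3.14, 3.14].

INTERFACE

Orientations are given as a rotation vector (axis times angle).
In Python, from workcell import bot, eyes, spot_in gives the robot as it stands.
- The arm moves only by the tool carry_out, never from a script. Its argument "series" is text: rows parted by semicolons, each of 4 numbers parted by spaces: the shift along the world's x, y, z in m, then the turn about the world's z in degrees. In form: tx ty tz roll; .... A call has 1 to 20 rows; each row shifts and turns the commanded pose from where the row before left it; what a row does not reach is not made up. A row lasts 1/8 s, in which the tool goes at most 62.5 mm and 10.7 degrees, less where a joint would pass 70% of its speed; a pose out of reach is approached as far as the arm can. A call is refused whole if a number of a shift passes 0.0625 or a number of a turn 10.7, either way. A call with a gripper value outside its range is refused whole. "jaw" is the gripper command: -1 is shut, 1 is fully open, values between are in proportion, set as the call begins (left out, the last holds). The fingers move at their own pace and stop on an object; "grip_force" is the grip in N (left out, the last holds). Time passes only in rows, so rows that do not move let the fingers close. It gives the time, the measured TCP pose, the force, the opening and the grip force at its end, in the units of the state.
- bot.read_state(): the state, without advancing time (a new reading comes with each control period).
- eyes.read_camera(name): name is "side" or "top" or "wrist"; returns (picture, depth): 480x640x3 uint8, blue, green, red; 480x640 float32, m along the optical axis (not along the pixel's ray), 0 where there is no reading.
- eyes.get_calibration(name): a dict with "K" (3x3 intrinsics, pixels), "distortion" ([k1, k2, p1, p2, k3] as OpenCV has them; the pictures are not rectified), "position" and "rotation" of the camera in the world; the wrist camera has in their place "T_tool_cam" (4x4, takes a point from camera to tool coordinates, whose origin is the TCP and whose axes are the flange's). Camera axes: x right, y down, z forward; pixel columns grow to the right and rows downward; lengths in m; the calibration is good to about 2 mm. A picture is of the moment at which its call begins: read the wrist's pose just before it. get_calibration takes no time and is no camera call.
- bot.finish_job(): hands the job in; it is judged then, once.
Trained networks look in the newest picture that a camera, given by its name, has taken for a name from the list of things; names that differ only in an ending like _2 or _b are one class to them, and where a whole thing is asked for, a point or a joint stands for the part that bears it (a point fixed in the world has none). Each returns a list of dicts, best first, with "score" (0 to 1); they miss things now and then, are a little off and sometimes report something else, mostly with a low value. They report only what shows in the picture. A call takes as long as a camera call.
- spot_in(camera, target): "rect" ([centre column, centre row, width, height] in pixels, round what is visible of it).
The state is a dict: "time": time; "q": joint angles; "joint_vel": joint speeds; "joint_torque": joint torques, N m; "tool_pos": TCP position; "tcp_rot": TCP orientation; "wrist_force": force on the tool from outside, world axes, zero at the start; "torque": the same for the moment, N m; "width": opening from 0.0 (shut) to 1.0 (fully open); "grip_force": force on a finger pad.
Only numpy, scipy, OpenCV 4.12 (cv2) and the standard library are available. Lean on these libraries where they do the work, as an engineer would, in place of code of your own. Each camera call takes 0.05 s, during which the arm holds its last target. There are 200 camera calls.

## Working session

There is one attempt and no reset: what is moved stays moved. The work goes in short steps, Python scripts to look and compute and a tool call to move; the robot and the scene stay as the last step left them, time stands still between calls to the robot, and variables do not carry over. Pictures are saved under pics/ and viewed, at most 10 in all, crops included, and the job is handed in when it is done.

Besides the shell and the picture viewer there is one more tool, called after "Call:" as name(argument=value, ...) on one line, values as JSON. carry_out: Moves the arm, as the interface text tells. Its arguments: {"type":"object","properties":{"series":{"type":"string"},"jaw":{"type":"number"},"grip_force":{"type":"number"}},"required":["series"]}

```bash
ls; mkdir -p pics; cat > h.py <<'E'
import numpy as np, cv2
from workcell import bot, eyes, spot_in
def cloud(name):
    s=bot.read_state(); im,d=eyes.read_camera(name); c=eyes.get_calibration(name)
    K=np.array(c["K"],float); D=np.array(c["distortion"],float)
    v,u=np.mgrid[0:480,0:640]
    p=cv2.undistortPoints(np.stack([u.ravel(),v.ravel()],1).astype(np.float64)[:,None],K,D)[:,0]
    p=np.c_[p,np.ones(len(p))]*d.reshape(-1,1)
    if "position" in c:
        R=np.array(c["rotation"],float); R=R if R.shape==(3,3) else cv2.Rodrigues(R)[0]
        w=p@R.T+np.array(c["position"])
    else:
        T=np.array(c["T_tool_cam"]); R=cv2.Rodrigues(np.array(s["tcp_rot"],float))[0]
        w=(p@T[:3,:3].T+T[:3,3])@R.T+np.array(s["tool_pos"])
    w[d.ravel()<=0]=np.nan
    return im,d,w.reshape(480,640,3)
E
python3 - <<'E'
from h import *
for n in("top","side"):
    im,d,w=cloud(n); np.save(f"{n}.npy",w); cv2.imwrite(f"pics/{n}1.png",im)
    for t in["right_top","holder_top","crate_in","spanner","driver","tin","tumbler1","pitcher","pot"]:
        for r in spot_in(n,t)[:3]:
            c=r["rect"]; a=w[int(np.clip(c[1],0,479)),int(np.clip(c[0],0,639))]
            print(n,t,round(r["score"],2),np.round(c),np.round(a,3))
print(bot.read_state())
E
```

```text
pics
top right_top 0.63 [246. 237. 154.  53.] [0.561 0.157 0.123]
top holder_top 0.73 [246. 235. 160.  52.] [0.563 0.157 0.129]
top crate_in 0.71 [387. 248.  91.  89.] [ 0.543 -0.163  0.01 ]
top spanner 0.94 [257. 319.  77.  23.] [0.371 0.143 0.004]
top driver 0.94 [383. 316.  74.   9.] [ 0.382 -0.152  0.025]
top tin 0.97 [294. 173.  26.  28.] [0.712 0.057 0.049]
top tin 0.6 [247. 239. 158.  52.] [0.557 0.155 0.121]
top tin 0.25 [379. 315.  86.  10.] [ 0.386 -0.144  0.013]
top tumbler1 0.96 [194. 158.  33.  37.] [0.756 0.298 0.003]
top tumbler1 0.65 [240. 148.  36.  34.] [0.781 0.189 0.007]
top pitcher 0.87 [427. 147.  78.  59.] [ 0.748 -0.224  0.192]
top pot 0.79 [335. 152.  45.  47.] [ 0.751 -0.037  0.116]
side right_top 0.93 [289. 363. 125. 200.] [0.553 0.292 0.114]
side right_top 0.54 [176. 319.  48.  72.] [0.748 0.204 0.08 ]
side holder_top 0.88 [291. 364. 128. 194.] [0.551 0.293 0.114]
side crate_in 0.83 [345. 233. 104.  88.] [ 0.55  -0.204  0.008]
side crate_in 0.59 [292. 365. 127. 194.] [0.549 0.289 0.111]
side spanner 0.8 [424. 359.  28.  86.] [0.377 0.15  0.008]
side spanne
[... 411 characters left out ...]
'time': 1.0, 'q': array([-1.22188164e+00,  2.63922550e-01,  1.60401109e+00, -9.85224272e-06,
        1.27369275e+00, -3.68913655e-02]), 'joint_vel': array([-4.91671226e-04,  1.59736948e-03, -1.24669352e-03, -1.89979220e-03,
        7.06929875e-05,  1.42941948e-03]), 'joint_torque': array([ 8.28927987e-04, -5.15075147e+01, -3.67742658e+01, -3.42500505e-05,
        7.93060863e-04, -1.23125753e-05]), 'tool_pos': array([ 0.25400446, -0.62537612,  0.24525851]), 'tcp_rot': array([-3.08328974e+00, -6.02269540e-01,  2.28512224e-05]), 'wrist_force': array([ 0.23316415, -0.34369395, -1.38857623]), 'torque': array([ 0.02737138,  0.01666484, -0.01386432]), 'grip_force': 0.0, 'width': 0.9951894633110441}
```

View pictures.

View pics/top1.png

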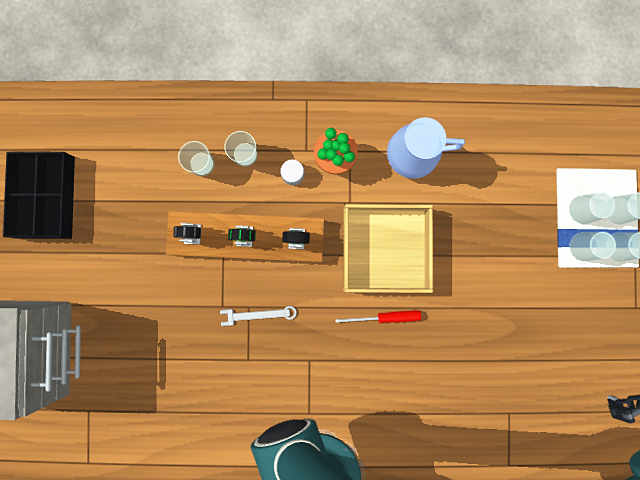

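View pics/side1.png

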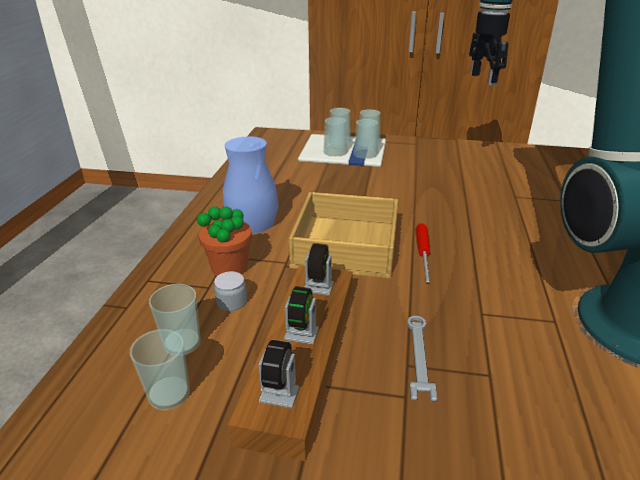

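```bash
python3 - <<'E'
import numpy as np, cv2
w=np.load("top.npy"); p=w.reshape(-1,3)
def sel(p,z0,z1,x0=.45,x1=.66,y0=-.06,y1=.37):
    return p[(p[:,2]>z0)&(p[:,2]<z1)&(p[:,0]>x0)&(p[:,0]<x1)&(p[:,1]>y0)&(p[:,1]<y1)]
b=sel(p,.035,.062); print("holder z med",np.median(b[:,2]))
print(cv2.minAreaRect((b[:,:2]*1000).astype(np.float32)))
t=sel(p,.1,.3)
import scipy.cluster.hierarchy as H
L=H.fcluster(H.linkage(t),.02,'distance')
for l in set(L):
    q=t[L==l]
    if len(q)>20: print(len(q),q.mean(0).round(4),q.min(0).round(3),q.max(0).round(4), cv2.minAreaRect((q[:,:2]*1000).astype(np.float32)))
c=sel(p,.06,.085,.42,.67,-.3,-.03); r=cv2.minAreaRect((c[:,:2]*1000).astype(np.float32)); print("crate",r,c.min(0),c.max(0))
E
```

```text
holder z med 0.04566831003042826
((564.5130004882812, 168.7213592529297), (362.1532287597656, 100.39112854003906), 87.8757553100586)
398 [0.5685 0.2847 0.124 ] [0.549 0.258 0.101] [0.5893 0.3169 0.1405] ((569.27978515625, 287.4464416503906), (39.94194793701172, 58.85099411010742), 0.7265033721923828)
377 [0.5638 0.1653 0.12  ] [0.544 0.137 0.1  ] [0.584  0.1975 0.1343] ((563.9667358398438, 167.37252807617188), (39.95155334472656, 60.01183319091797), 0.6462615132331848)
380 [0.5596 0.0472 0.1206] [0.541 0.018 0.1  ] [0.5805 0.0781 0.1336] ((560.5475463867188, 48.304527282714844), (39.920265197753906, 59.61909103393555), 0.3650588095188141)
crate ((539.7689208984375, -162.01268005371094), (200.38833618164062, 199.16587829589844), 0.32586368918418884) [ 0.43908906 -0.26169885  0.06010795] [ 0.6397636  -0.0621545   0.07740935]
```

The top view shows the three castors in the holder at about (187,233), (242,236) and (296,238) px. The crate is at (388,249), and the pot, tin and tumblers stand behind. The side view agrees with this and shows the pitcher and pot well clear of the path.

Call:
carry_out(series="0.015 0.04 0.003 -1.2; 0.015 0.04 0.003 -1.2; 0.015 0.04 0.003 -1.2; 0.015 0.04 0.003 -1.2; 0.015 0.04 0.003 -1.2; 0.015 0.04 0.003 -1.2; 0.015 0.04 0.003 -1.2; 0.015 0.04 0.003 -1.2; 0.015 0.04 0.003 -1.2; 0.015 0.04 0.003 -1.2; 0.015 0.04 0.003 -1.2; 0.015 0.04 0.003 -1.2; 0.015 0.04 0.003 -1.2; 0.015 0.04 0.003 -1.2; 0.015 0.04 0.003 -1.2; 0.015 0.04 0.003 -1.2; 0.015 0.04 0.003 -1.2; 0.015 0.04 0.003 -1.2; 0.015 0.04 0.003 -1.2; 0 0 0 -1.4", jaw=-1)

```text
time: 3.5
tool_pos: [0.5397, 0.1371, 0.3025]
tcp_rot: [-3.14, 0.053, -0.001]
wrist_force: [0.5, -0.8, -0.2]
width: -0.006
grip_force: 0.0
```

```bash
cat > m.py <<'E'
from h import *
def tops(w,dx=.010):
    p=w.reshape(-1,3); p=p[np.isfinite(p).all(1)]
    for c in[(.5605,.0483),(.564,.1680),(.569,.2874)]:
        q=p[(abs(p[:,0]-c[0])<dx)&(abs(p[:,1]-c[1])<.030)&(p[:,2]>.095)&(p[:,2]<.16)]
        if len(q)<30: print("few",len(q)); continue
        # fit circle r=.03 in (y,z)
        from scipy.optimize import least_squares
        f=lambda a:np.hypot(q[:,1]-a[0],q[:,2]-a[1])-.03
        r=least_squares(f,[c[1],.105],loss="soft_l1",f_scale=.001)
        print(len(q),"yc",r.x[0].round(4),"top",(r.x[1]+.03).round(4),"med",np.median(abs(r.fun)).round(4))
E
python3 - <<'E'
from m import *
tops(np.load("top.npy")); tops(np.load("side.npy"))
im,d,w=cloud("wrist"); cv2.imwrite("pics/w1.png",im); np.save("w1.npy",w); tops(w)
p=w.reshape(-1,3); p=p[np.isfinite(p).all(1)]
b=p[(p[:,2]>.035)&(p[:,2]<.062)&(abs(p[:,0]-.5645)<.08)&(abs(p[:,1]-.169)<.21)]
print(np.median(b[:,2]),cv2.minAreaRect((b[:,:2]*1000).astype(np.float32)))
s=bot.read_state(); print(s['time'],s['tool_pos'],s['tcp_rot'],s['wrist_force'],s['width'])
E
```

```text
260 yc 0.0476 top 0.1301 med 0.0012
256 yc 0.168 top 0.1289 med 0.0014
264 yc 0.2887 top 0.134 med 0.0013
371 yc 0.0465 top 0.1308 med 0.0007
514 yc 0.1665 top 0.1298 med 0.0007
745 yc 0.2866 top 0.1338 med 0.0006
1725 yc 0.0479 top 0.13 med 0.0004
1614 yc 0.1675 top 0.1293 med 0.0004
1817 yc 0.2878 top 0.1339 med 0.0004
0.04575353887893904 ((567.0149536132812, 167.79315185546875), (361.94378662109375, 100.38031768798828), 87.76168823242188)
3.55 [0.53911994 0.13564151 0.3022194 ] [ 3.14077362e+00 -5.63039259e-02 -2.99318387e-04] [ 0.04282122 -0.1047298  -0.35132789] 0.003736929093888941
```

View pics/w1.png

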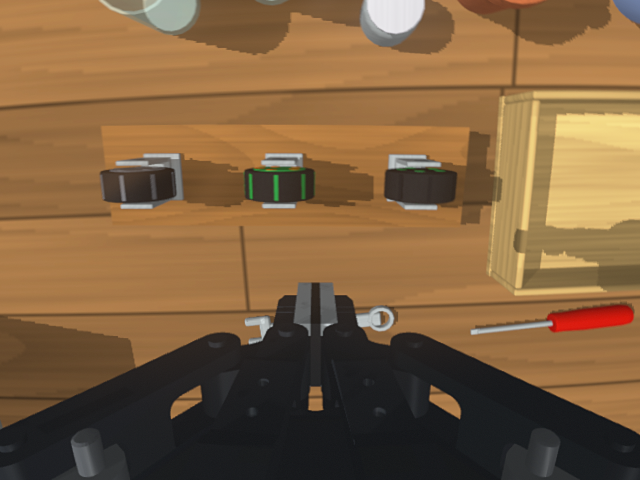

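Wrist view: the wheels sit at about (139,185), (279,185) and (420,186) px, and their centres are consistent across the cameras. I'll use the grasp yaw, so the 22 mm pad width lies along the stroke, and start with the right wheel.

Call:
carry_out(series="0.0024 -0.0082 -0.0152 10; 0.0024 -0.0082 -0.0152 10; 0.0024 -0.0082 -0.0152 10; 0.0024 -0.0082 -0.0152 10; 0.0024 -0.0082 -0.0152 10; 0.0024 -0.0082 -0.0152 10; 0.0024 -0.0082 -0.0152 10; 0.0024 -0.0082 -0.0152 10; 0.0024 -0.0082 -0.0152 10; 0 0 -0.0125 0; 0 0 -0.005 0; 0 0 0 0; 0 0 0 0")

```text
time: 5.18
tool_pos: [0.561, 0.0611, 0.1487]
tcp_rot: [2.262, 2.179, 0.001]
wrist_force: [-1.3, 0.1, 0.5]
width: 0.0
grip_force: 0.0
```

```bash
python3 - <<'E'
from m import *
for i in range(6):
    eyes.read_camera("wrist"); s=bot.read_state(); print(s['time'],s['tool_pos'].round(4),s['wrist_force'].round(2))
print(s['tcp_rot'],s['q'])
im,d,w=cloud("side"); cv2.imwrite("pics/s2.png",cv2.resize(im[180:420,200:440],(720,720)) [:600])
E
```

```text
5.225 [0.5611 0.0611 0.1488] [ 0.04 -0.37 -0.21]
5.275 [0.5611 0.0611 0.1487] [-0.57  0.04  0.82]
5.325 [0.561  0.0611 0.1487] [ 0.12 -0.02  0.3 ]
5.375 [0.5609 0.061  0.1485] [ 0.45 -0.61 -0.2 ]
5.425 [0.5608 0.061  0.1484] [ 0.11 -0.48 -0.28]
5.475 [0.5608 0.0609 0.1483] [-0.28 -0.31  0.13]
[2.26146190e+00 2.18017753e+00 6.48047761e-04] [ 6.40727193e-02  1.36306620e-01  1.94334180e+00 -3.20295470e-06
  1.06140102e+00  1.00671259e-01]
```

View pics/s2.png

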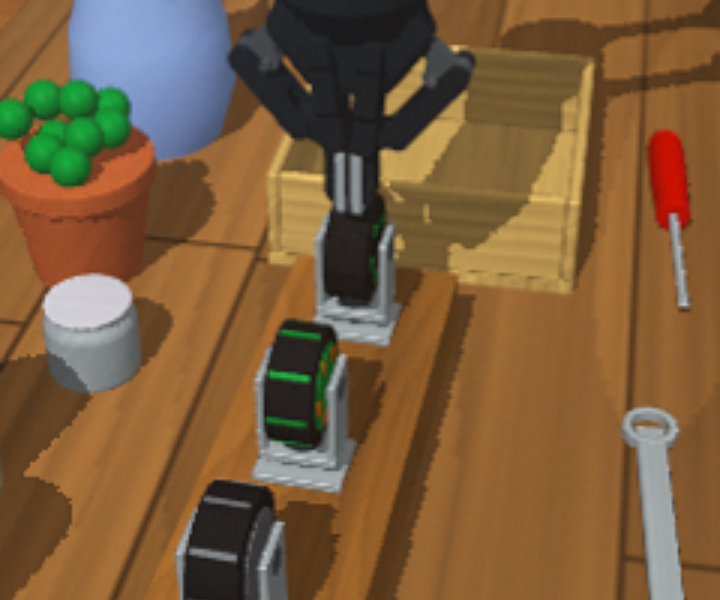

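The shut fingers stand just above the far (right) wheel, with clearance left. The tread stripes can be used to check rotation.

Call:
carry_out(series="0 0 -0.001 0; 0 0 -0.001 0; 0 0 -0.001 0; 0 0 0 0")

```text
time: 6.02
tool_pos: [0.5605, 0.0608, 0.1448]
tcp_rot: [-2.262, -2.18, 0.0]
wrist_force: [0.2, -0.6, 0.2]
width: 0.001
grip_force: 0.0
```

Call:
carry_out(series="0 0 -0.0005 0; 0 0 -0.0005 0; 0 0 0 0")

```text
time: 6.4
tool_pos: [0.5606, 0.0608, 0.144]
tcp_rot: [-2.262, -2.18, 0.0]
wrist_force: [-0.4, 0.1, 0.2]
width: -0.001
grip_force: 0.0
```

Call:
carry_out(series="0 0 -0.0005 0; 0 0 -0.0005 0; 0 0 0 0")

```text
time: 6.78
tool_pos: [0.5607, 0.0608, 0.1431]
tcp_rot: [2.262, 2.18, 0.0]
wrist_force: [-0.5, 0.1, 1.0]
width: -0.003
grip_force: 0.4
```

Call:
carry_out(series="0 0 -0.0005 0; 0 0 0 0")

```text
time: 7.02
tool_pos: [0.5608, 0.0608, 0.143]
tcp_rot: [2.262, 2.18, 0.001]
wrist_force: [-1.1, 0.3, 4.0]
width: -0.0
grip_force: 1.9
```

Call:
carry_out(series="0 0 -0.0005 0; 0 0 0 0")

```text
time: 7.28
tool_pos: [0.5609, 0.0609, 0.1429]
tcp_rot: [2.261, 2.18, 0.001]
wrist_force: [-1.5, -0.3, 7.0]
width: -0.002
grip_force: 3.1
```

Call:
carry_out(series="-0.0001 -0.002 0 0; -0.0001 -0.002 0 0; -0.0001 -0.002 0 0; 0 -0.002 0 0; -0.0001 -0.002 0 0")

```text
time: 7.9
tool_pos: [0.5613, 0.0522, 0.144]
tcp_rot: [2.262, 2.18, 0.006]
wrist_force: [-3.4, 3.6, 10.3]
width: 0.002
grip_force: 5.3
```

Call:
carry_out(series="-0.0001 -0.002 0 0; -0.0001 -0.002 0 0; -0.0001 -0.002 0 0; 0 -0.002 0 0")

```text
time: 8.4
tool_pos: [0.5609, 0.044, 0.144]
tcp_rot: [2.262, 2.18, 0.005]
wrist_force: [-1.9, 3.3, 9.9]
width: -0.0
grip_force: 5.3
```

Call:
carry_out(series="-0.0001 -0.002 0 0; -0.0001 -0.002 0 0; -0.0001 -0.002 0 0; 0 -0.002 0 0")

```text
time: 8.9
tool_pos: [0.5607, 0.0358, 0.1439]
tcp_rot: [2.262, 2.18, 0.005]
wrist_force: [-2.6, 2.0, 8.9]
width: -0.0
grip_force: 4.7
```

Drag on the right wheel is about 3 N along y. Next is the middle one.

Call:
carry_out(series="0 0 0.008 0; 0 0 0.009 0; 0.001 0.029 0.002 0; 0.001 0.029 0 0; 0.001 0.029 0 0; 0.001 0.029 0 0; 0.0008 0.0285 0 0; 0 0 -0.007 0; 0 0 -0.006 0; 0 0 -0.003 0; 0 0 0 0; 0 0 0 0")

```text
time: 10.4
tool_pos: [0.5646, 0.1788, 0.1451]
tcp_rot: [2.262, 2.18, 0.0]
wrist_force: [-0.1, 0.9, 0.2]
width: -0.0
grip_force: 0.0
```

```bash
python3 - <<'E'
from m import *
im,d,w=cloud("side"); cv2.imwrite("pics/s3.png",cv2.resize(im[180:420,200:440],(720,720)) [:600])
s=bot.read_state(); print(s['time'],s['tool_pos'].round(4),s['wrist_force'].round(2))
E
```

```text
10.45 [0.5647 0.1789 0.1452] [ 0.83 -0.05 -0.44]
```

View pics/s3.png

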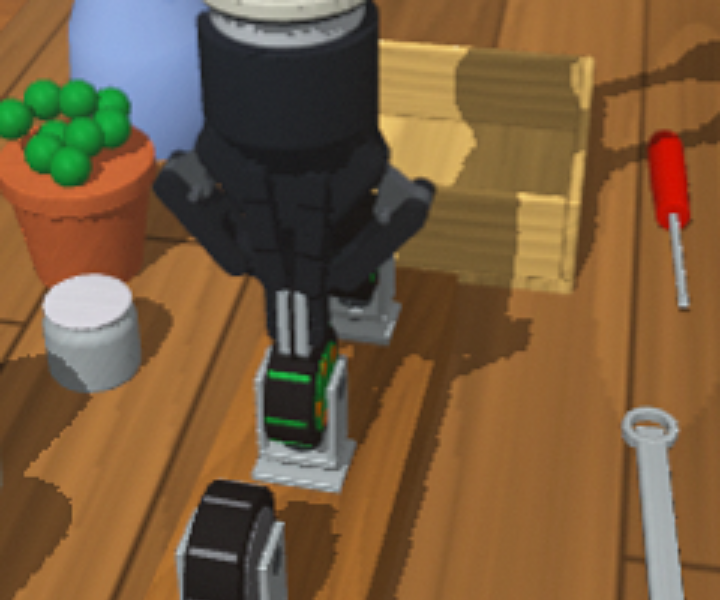

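The tip is above the middle wheel, at about (292,350) in the crop, and not yet in contact.

Call:
carry_out(series="0 0 -0.0005 0; 0 0 -0.0005 0; 0 0 0 0")

```text
time: 10.82
tool_pos: [0.5644, 0.1794, 0.144]
tcp_rot: [2.262, 2.181, 0.0]
wrist_force: [0.1, -0.1, -0.0]
width: -0.001
grip_force: 0.0
```

Call:
carry_out(series="0 0 -0.0005 0; 0 0 -0.0005 0; 0 0 0 0")

```text
time: 11.2
tool_pos: [0.5643, 0.1793, 0.1429]
tcp_rot: [-2.262, -2.18, 0.0]
wrist_force: [0.0, -0.1, 0.2]
width: 0.002
grip_force: 0.0
```

Call:
carry_out(series="0 0 -0.0005 0; 0 0 0 0")

```text
time: 11.45
tool_pos: [0.5645, 0.1794, 0.1426]
tcp_rot: [2.262, 2.18, 0.0]
wrist_force: [-0.3, -0.1, 0.7]
width: 0.002
grip_force: 0.4
```

Call:
carry_out(series="0 0 -0.0005 0; 0 0 -0.0003 0; 0 0 0 0")

```text
time: 11.82
tool_pos: [0.5646, 0.1796, 0.1424]
tcp_rot: [2.262, 2.18, 0.001]
wrist_force: [-2.1, 0.4, 4.5]
width: 0.003
grip_force: 2.5
```

Call:
carry_out(series="-0.0001 -0.002 0 0; -0.0001 -0.002 0 0; -0.0001 -0.002 0 0; 0 -0.002 0 0; -0.0001 -0.002 0 0")

```text
time: 12.45
tool_pos: [0.5643, 0.1694, 0.1428]
tcp_rot: [2.261, 2.18, 0.001]
wrist_force: [-2.5, 0.3, 6.4]
width: 0.002
grip_force: 3.5
```

Call:
carry_out(series="-0.0001 -0.002 0 0; -0.0001 -0.002 0 0; -0.0001 -0.002 0 0; 0 -0.002 0 0")

```text
time: 12.95
tool_pos: [0.564, 0.1614, 0.1428]
tcp_rot: [2.261, 2.18, 0.001]
wrist_force: [-2.1, -0.2, 6.9]
width: -0.002
grip_force: 3.5
```

Call:
carry_out(series="-0.0001 -0.002 0 0; -0.0001 -0.002 0 0; -0.0001 -0.002 0 0; 0 -0.002 0 0")

```text
time: 13.45
tool_pos: [0.5635, 0.1531, 0.1419]
tcp_rot: [2.261, 2.18, 0.0]
wrist_force: [-1.5, -0.2, 3.6]
width: 0.002
grip_force: 1.7
```

The middle wheel runs free, with drag near 0. Next is the left one.

Call:
carry_out(series="0 0 0.01 0; 0 0 0.01 0; 0.0012 0.029 0 0; 0.0012 0.029 0 0; 0.0012 0.029 0 0; 0.0012 0.029 0 0; 0.0012 0.03 0 0; 0 0 -0.006 0; 0 0 -0.005 0; 0 0 -0.001 0; 0 0 0 0; 0 0 0 0")

```text
time: 14.95
tool_pos: [0.5696, 0.2988, 0.1499]
tcp_rot: [2.262, 2.18, 0.0]
wrist_force: [0.4, -0.1, -0.2]
width: -0.002
grip_force: 0.0
```

```bash
python3 - <<'E'
from m import *
im,d,w=cloud("side"); cv2.imwrite("pics/s4.png",cv2.resize(im[180:460,200:440],(600,700))[:600])
s=bot.read_state(); print(s['time'],s['tool_pos'].round(4),s['wrist_force'].round(2))
E
```

```text
15.0 [0.5696 0.299  0.15  ] [0.65 0.08 0.1 ]
```

View pics/s4.png

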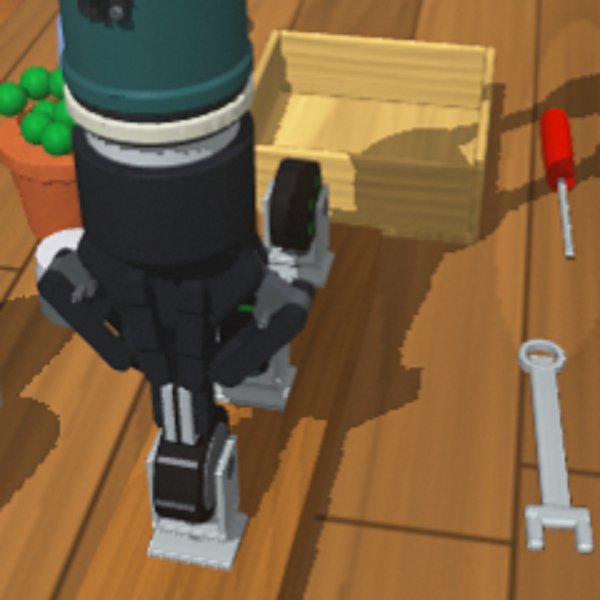

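The tip is above the left wheel, at about (180,440) in the crop, and all castors look seated.

Call:
carry_out(series="0 0 -0.0005 0; 0 0 -0.0005 0; 0 0 0 0")

```text
time: 15.38
tool_pos: [0.5694, 0.2993, 0.1486]
tcp_rot: [-2.262, -2.18, 0.0]
wrist_force: [0.7, -0.4, 0.3]
width: -0.004
grip_force: 0.0
```

Call:
carry_out(series="0 0 -0.0005 0; 0 0 -0.0005 0; 0 0 0 0")

```text
time: 15.75
tool_pos: [0.5693, 0.2993, 0.1476]
tcp_rot: [-2.262, -2.18, 0.0]
wrist_force: [0.2, 0.1, -0.4]
width: 0.002
grip_force: 0.0
```

Call:
carry_out(series="0 0 -0.0005 0; 0 0 0 0")

```text
time: 16.0
tool_pos: [0.5693, 0.2993, 0.1471]
tcp_rot: [-2.262, -2.18, 0.0]
wrist_force: [-0.5, 0.2, 0.2]
width: -0.003
grip_force: 0.0
```

Call:
carry_out(series="0 0 -0.0005 0; 0 0 0 0")

```text
time: 16.25
tool_pos: [0.5695, 0.2995, 0.147]
tcp_rot: [-2.262, -2.18, -0.001]
wrist_force: [-0.7, 0.1, 1.4]
width: 0.0
grip_force: 0.7
```

Call:
carry_out(series="0 0 -0.0006 0; 0 0 0 0")

```text
time: 16.5
tool_pos: [0.5696, 0.2997, 0.1468]
tcp_rot: [-2.262, -2.18, -0.001]
wrist_force: [-1.9, 1.2, 4.6]
width: 0.006
grip_force: 2.3
```

Call:
carry_out(series="-0.0001 -0.002 0 0; -0.0001 -0.002 0 0; -0.0001 -0.002 0 0; 0 -0.002 0 0; -0.0001 -0.002 0 0")

```text
time: 17.12
tool_pos: [0.5693, 0.2894, 0.1472]
tcp_rot: [2.261, 2.18, 0.002]
wrist_force: [-1.9, -0.2, 7.4]
width: 0.003
grip_force: 3.4
```

Call:
carry_out(series="-0.0001 -0.002 0 0; -0.0001 -0.002 0 0; -0.0001 -0.002 0 0; 0 -0.002 0 0")

```text
time: 17.62
tool_pos: [0.569, 0.2814, 0.1472]
tcp_rot: [2.262, 2.18, 0.002]
wrist_force: [-1.8, -0.2, 6.4]
width: -0.0
grip_force: 3.3
```

Call:
carry_out(series="-0.0001 -0.002 0 0; -0.0001 -0.002 0 0; -0.0001 -0.002 0 0; 0 -0.002 0 0")

```text
time: 18.12
tool_pos: [0.5685, 0.273, 0.1462]
tcp_rot: [2.261, 2.18, -0.0]
wrist_force: [-0.3, -0.3, 3.9]
width: -0.0
grip_force: 1.7
```

The left wheel runs free as well, so the right castor is the binder. I'll lift away, then compare the tread marks to verify that each wheel turned.

Call:
carry_out(series="0 0 0.02 0; 0 0 0.03 0; 0.006 0.04 0.03 0; 0.006 0.04 0 0", jaw=1)

```text
time: 18.62
tool_pos: [0.5829, 0.355, 0.2315]
tcp_rot: [2.261, 2.178, 0.012]
wrist_force: [-0.4, 0.4, -0.4]
width: 0.848
grip_force: 0.0
```

```bash
python3 - <<'E'
from m import *
im,d,w=cloud("side"); cv2.imwrite("pics/s5raw.png",im); tops(w)
a=cv2.imread("pics/side1.png")
def cr(i,c,s=5): return cv2.resize(i[c[1]-30:c[1]+35,c[0]-25:c[0]+25],None,fx=s,fy=s,interpolation=cv2.INTER_CUBIC)
C=[(319,265),(300,312),(277,370)]
g=cv2.vconcat([cv2.hconcat([cr(i,c,4) for c in C]) for i in(a,im)]); print(g.shape); cv2.imwrite("pics/cmp.png",g)
s=bot.read_state(); print(s['time'],s['tool_pos'].round(4),s['wrist_force'].round(2))
E
```

```text
375 yc 0.046 top 0.1308 med 0.0008
224 yc 0.1664 top 0.1299 med 0.0008
752 yc 0.2867 top 0.1338 med 0.0006
(520, 600, 3)
18.675 [0.5822 0.3598 0.2296] [ 1.35  2.72 -0.46]
```

View pics/cmp.png

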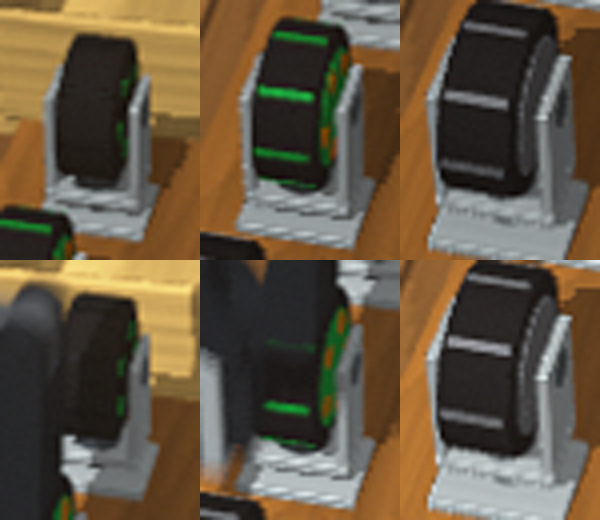

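All wheels look seated. The stripes shifted on the middle and left wheels by about one pitch plus a bit, which fits roughly 45–50°. The right wheel is less clear in the picture, so I'll stroke it once more in the same direction to be sure of its turn and drag.

Call:
carry_out(series="-0.0024 -0.0365 0 0; -0.0024 -0.0365 0 0; -0.0024 -0.0365 0 0; -0.0024 -0.0365 0 0; -0.0024 -0.0365 0 0; -0.0024 -0.0365 0 0; -0.0024 -0.0365 0 0; -0.0024 -0.0365 0 0; 0 0 -0.025 0; 0 0 -0.025 0; 0 0 -0.02 0; 0 0 -0.009 0; 0 0 0 0; 0 0 0 0", jaw=-1)

```text
time: 20.42
tool_pos: [0.562, 0.0615, 0.1481]
tcp_rot: [2.261, 2.18, 0.002]
wrist_force: [-0.4, 0.0, 0.3]
width: 0.003
grip_force: 0.0
```

Call:
carry_out(series="-0.001 -0.001 -0.002 0; 0 0 -0.001 0; 0 0 -0.001 0; 0 0 -0.0005 0; 0 0 0 0")

```text
time: 21.05
tool_pos: [0.5604, 0.0603, 0.143]
tcp_rot: [2.261, 2.18, 0.0]
wrist_force: [-0.6, -0.5, 3.0]
width: -0.002
grip_force: 1.4
```

Call:
carry_out(series="0 0 -0.0005 0; 0 0 0 0")

```text
time: 21.3
tool_pos: [0.5605, 0.0603, 0.1429]
tcp_rot: [2.261, 2.18, 0.001]
wrist_force: [-1.5, 0.7, 5.2]
width: -0.004
grip_force: 2.7
```

Call:
carry_out(series="-0.0001 -0.002 0 0; -0.0001 -0.002 0 0; -0.0001 -0.002 0 0; 0 -0.002 0 0; -0.0001 -0.002 0 0; 0 -0.002 0 0")

```text
time: 22.05
tool_pos: [0.5607, 0.0495, 0.1441]
tcp_rot: [2.262, 2.18, 0.005]
wrist_force: [-3.1, 3.1, 9.9]
width: 0.002
grip_force: 5.0
```

Call:
carry_out(series="-0.0001 -0.002 0 0; -0.0001 -0.002 0 0; -0.0001 -0.002 0 0; 0 -0.002 0 0")

```text
time: 22.55
tool_pos: [0.5604, 0.0414, 0.1441]
tcp_rot: [2.262, 2.18, 0.005]
wrist_force: [-2.1, 3.7, 10.5]
width: -0.001
grip_force: 5.0
```

Call:
carry_out(series="-0.0001 -0.002 0 0; -0.0001 -0.002 0 0; -0.0001 -0.002 0 0; 0 -0.002 0 0")

```text
time: 23.05
tool_pos: [0.56, 0.0332, 0.1437]
tcp_rot: [2.262, 2.18, 0.004]
wrist_force: [-2.0, 2.0, 7.2]
width: 0.001
grip_force: 3.6
```

Confirmed: the right castor binds at about 3 N. Now grasp it by the fork.

Call:
carry_out(series="0 0 0.015 0; 0.0003 0.005 0.015 0; 0.0003 0.009 0.008 0; 0 0 0 0; 0 0 0 0; 0 0 -0.02 0; 0 0 -0.02 0; 0 0 -0.02 0; 0 0 -0.015 0; 0 0 -0.01 0; 0 0 0 0; 0 0 0 0", jaw=0.5)

```text
time: 24.55
tool_pos: [0.5604, 0.0463, 0.0957]
tcp_rot: [2.261, 2.18, 0.001]
wrist_force: [0.6, 0.2, 0.5]
width: 0.748
grip_force: 0.0
```

```bash
python3 - <<'E'
from m import *
im,d,w=cloud("wrist"); cv2.imwrite("pics/w2.png",im)
s=bot.read_state(); print(s['time'],s['tool_pos'].round(4),s['wrist_force'].round(2),s['width'])
E
```

```text
24.6 [0.5605 0.0463 0.0959] [ 0.32  0.99 -0.04] 0.7490227357885465
```

View pics/w2.png

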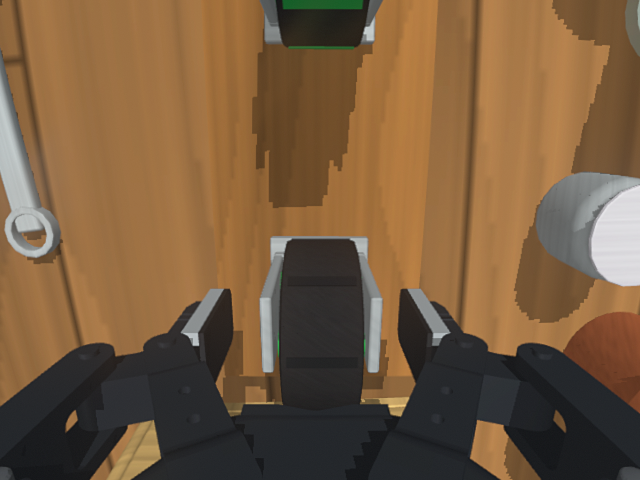

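The pads straddle the fork evenly, with cheeks at columns 262–382 and pads at 230 and 400. Close.

Call:
carry_out(series="0 0 0 0; 0 0 0 0; 0 0 0 0; 0 0 0 0; 0 0 0 0; 0 0 0 0", jaw=-1, grip_force=50)

```text
time: 25.35
tool_pos: [0.5609, 0.0463, 0.0961]
tcp_rot: [2.261, 2.179, 0.003]
wrist_force: [1.0, -0.4, 5.3]
width: 0.462
grip_force: 52.6
```

Call:
carry_out(series="0 0 0.003 0; 0 0 0.004 0; 0 0 0.005 0; 0 0 0.006 0; 0 0 0.007 0; 0 0 0.008 0; 0 0 0.01 0; 0 0 0.01 0; 0 0 0.012 0; 0 0 0.012 0; 0 0 0.012 0; 0 0 0.012 0; 0 0 0.008 0; 0 0 0 0")

```text
time: 27.1
tool_pos: [0.5604, 0.0463, 0.2051]
tcp_rot: [2.261, 2.18, 0.002]
wrist_force: [-0.2, 0.3, -2.3]
width: 0.459
grip_force: 51.9
```

```bash
python3 - <<'E'
from m import *
im,d,w=cloud("side"); cv2.imwrite("pics/s6.png",im[120:460,120:520])
s=bot.read_state(); print(s['time'],s['tool_pos'].round(4),s['wrist_force'].round(2),s['width'],s['grip_force'])
E
```

```text
27.15 [0.5599 0.0463 0.2043] [-0.23 -0.47 -2.59] 0.45921723105585643 51.92619860172272
```

View pics/s6.png

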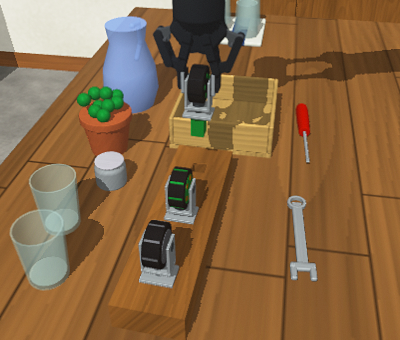

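The castor is held upright with the plug free. The other two remain seated. Carry it to the crate, somewhat towards its +y side so it has room if it topples.

Call:
carry_out(series="-0.002 -0.015 0 0; -0.004 -0.03 0 0; -0.004 -0.035 0 0; -0.004 -0.035 0 0; -0.004 -0.03 0 0; -0.002 -0.018 0 0; 0 0 0 0; 0 0 -0.01 0; 0 0 -0.018 0; 0 0 -0.02 0; 0 0 -0.02 0; 0 0 -0.015 0; 0 0 -0.01 0; 0 0 -0.006 0; 0 0 0 0; 0 0 0 0")

```text
time: 29.15
tool_pos: [0.5404, -0.1168, 0.1058]
tcp_rot: [2.261, 2.18, 0.001]
wrist_force: [-0.4, -1.2, -2.1]
width: 0.456
grip_force: 51.8
```

```bash
python3 - <<'E'
from m import *
im,d,w=cloud("side"); cv2.imwrite("pics/s7.png",im)
s=bot.read_state(); print(s['time'],s['tool_pos'].round(4),s['wrist_force'].round(2),s['width'],s['grip_force'])
E
```

```text
29.2 [ 0.5404 -0.1169  0.1059] [-1.07  0.24 -3.13] 0.4597427120528833 51.82612895965576
```

Call:
carry_out(series="0 0 -0.003 0; 0 0 -0.002 0; 0 0 -0.001 0; 0 0 -0.001 0; 0 0 0 0")

```text
time: 29.82
tool_pos: [0.5397, -0.1166, 0.0979]
tcp_rot: [-2.262, -2.18, 0.0]
wrist_force: [0.2, 0.5, -2.3]
width: 0.456
grip_force: 51.8
```

Call:
carry_out(series="0 0 -0.0005 0; 0 0 -0.0005 0; 0 0 0 0")

```text
time: 30.2
tool_pos: [0.5398, -0.1167, 0.0971]
tcp_rot: [2.262, 2.18, -0.0]
wrist_force: [-0.7, -0.2, -2.0]
width: 0.451
grip_force: 51.8
```

Call:
carry_out(series="0 0 -0.0005 0; 0 0 -0.0005 0; 0 0 0 0")

```text
time: 30.58
tool_pos: [0.5401, -0.1168, 0.097]
tcp_rot: [2.261, 2.18, 0.0]
wrist_force: [-2.4, 0.1, 5.6]
width: 0.46
grip_force: 52.8
```

On the floor. Release and rise.

Call:
carry_out(series="0 0 0 0; 0 0 0 0; 0 0 0 0; 0 0 0 0; 0 0 0 0; 0 0 0.01 0; 0 0 0.02 0; 0 0 0.03 0; 0 0 0.04 0; 0 0 0.04 0; 0 -0.02 0.02 0; -0.02 -0.06 0 0; -0.02 -0.06 0 0; -0.02 -0.06 0 0; 0 0 0 0; 0 0 0 0", jaw=0.5)

```text
time: 32.58
tool_pos: [0.4799, -0.315, 0.2555]
tcp_rot: [-2.263, -2.177, -0.0]
wrist_force: [0.3, 0.4, 0.7]
width: 0.752
grip_force: 0.0
```

```bash
python3 - <<'E'
from m import *
im,d,w=cloud("side"); im2,d2,w2=cloud("top"); tops(w)
a=cv2.imread("pics/top1.png")
print("changed top px", [ (i,int((cv2.absdiff(a,im2).max(2)[r]>40).sum())) for i,r in {"spanner":np.s_[300:335,215:300],"driver":np.s_[305:328,330:430],"back":np.s_[120:195,170:470]}.items()])
g=cv2.hconcat([im[120:460,120:520],cv2.resize(im2[130:340,150:450],(486,340))]); cv2.imwrite("pics/fin.png",cv2.resize(g,(800,307)))
s=bot.read_state(); print(s['time'],s['tool_pos'].round(4),s['wrist_force'].round(2),s['width'])
E
```

```text
few 0
514 yc 0.1665 top 0.1299 med 0.0007
746 yc 0.2867 top 0.1338 med 0.0006
changed top px [('spanner', 0), ('driver', 0), ('back', 0)]
32.675 [ 0.4806 -0.3137  0.2557] [-0.39  0.37  0.03] 0.7463972730686682
```

View pics/fin.png

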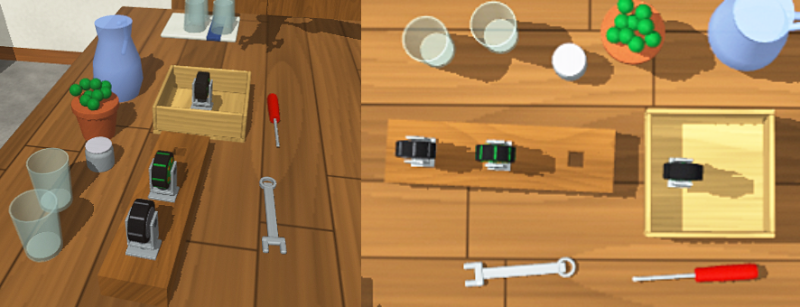

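The castor stands in the crate at about (684,172). The other two are still seated at (416,150) and (495,152), and nothing else has moved. Handing in.

```bash
python3 -c "
from workcell import bot
print(bot.finish_job())"
```

```text
the job is handed in; nothing more can be done
None
```

The right castor (the holder's −y end) is the binding one, at about 3 N drag; it now stands in the crate, the two free-running castors are still seated in the holder, and the job is handed in.

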